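Set out stepped busbar insulators on the rail

TASK

Set the four loose standoff insulators out on the rail for a stepped busbar: one upright in the middle of each round seat, in order of height, the shortest next to the cable clamp bar and each one taller than the last going away from it. Set them down gently, without dropping or knocking over any of them; resin chips.

Things in the scene. Friction and masses are not known exactly. Their poses are not given: they have to be found in the camera images.
- ins30_mid (a point): The shortest of four busbar standoff insulators: a loose, solid, round barrel of red-brown cast resin with ribs round it and a brass threaded insert in each end, 30 mm high and 30 mm in diameter over the ribs; the end 6 mm at top and bottom are a narrower neck (about 24 mm). It stands upright at the start. The point is its centre, 15 mm above its foot; z is its upright axis. Top and bottom are alike. Mass about 40 g.
- ins45_mid (a point): The second shortest of four busbar standoff insulators: a loose, solid, round barrel of red-brown cast resin with ribs round it and a brass threaded insert in each end, 45 mm high and 38 mm in diameter over the ribs; the end 9 mm at top and bottom are a narrower neck (about 30 mm). It stands upright at the start. The point is its centre, 22.5 mm above its foot; z is its upright axis. Top and bottom are alike. Mass about 90 g.
- ins60_mid (a point): The second tallest of four busbar standoff insulators: a loose, solid, round barrel of red-brown cast resin with ribs round it and a brass threaded insert in each end, 60 mm high and 45 mm in diameter over the ribs; the end 12 mm at top and bottom are a narrower neck (about 36 mm). It stands upright at the start. The point is its centre, 30 mm above its foot; z is its upright axis. Top and bottom are alike. Mass about 160 g.
- ins75_mid (a point): The tallest of four busbar standoff insulators: a loose, solid, round barrel of red-brown cast resin with ribs round it and a brass threaded insert in each end, 75 mm high and 52 mm in diameter over the ribs; the end 15 mm at top and bottom are a narrower neck (about 41 mm). It stands upright at the start. The point is its centre, 37.5 mm above its foot; z is its upright axis. Top and bottom are alike. Mass about 260 g.
- seat_a_top (a point): One of the four equal seats in the straight row along the rail: a fixed flat round steel washer, 56 mm in diameter and 3 mm thick, lying on the 60 mm wide dark grey rail of the fixed mounting plate, about 78 mm from the next seat. The point is the centre of its upper face, about 21 mm above the table. Which letter lies where in the row changes from start to start; x is across the row, y along it.
- seat_b_top (a point): One of the four equal seats in the straight row along the rail: a fixed flat round steel washer, 56 mm in diameter and 3 mm thick, lying on the 60 mm wide dark grey rail of the fixed mounting plate, about 78 mm from the next seat. The point is the centre of its upper face, about 21 mm above the table. Which letter lies where in the row changes from start to start; x is across the row, y along it.
- seat_c_top (a point): One of the four equal seats in the straight row along the rail: a fixed flat round steel washer, 56 mm in diameter and 3 mm thick, lying on the 60 mm wide dark grey rail of the fixed mounting plate, about 78 mm from the next seat. The point is the centre of its upper face, about 21 mm above the table. Which letter lies where in the row changes from start to start; x is across the row, y along it.
- seat_d_top (a point): One of the four equal seats in the straight row along the rail: a fixed flat round steel washer, 56 mm in diameter and 3 mm thick, lying on the 60 mm wide dark grey rail of the fixed mounting plate, about 78 mm from the next seat. The point is the centre of its upper face, about 21 mm above the table. Which letter lies where in the row changes from start to start; x is across the row, y along it.
- clamp_mid (a point): The cable clamp bar, where the cables come in: a fixed flat aluminium bar across one end of the mounting plate, 112 mm long, with three black plastic cable saddles on it (40 mm high, 24 mm wide along the row). It stands on the line of the seats, about 75 mm beyond the end seat, at one end or the other; the brass earth bar with its row of screws (32 mm high) is at the opposite end. The point is the middle of the bar, 12 mm above the plate.

How it is judged:
At the end, for the whole second after the job is handed in: Each insulator stands upright (within 0.1 rad), at rest and released on a seat of its own, its axis within 11 mm of the seat's centre and its foot on the seat (within 4 mm in height); counted from the cable clamp bar the heights are 30, 45, 60 and 75 mm ((horizontal distance between ins30_mid and seat_a_top below 0.011 m or horizontal distance between ins30_mid and seat_b_top below 0.011 m or horizontal distance between ins30_mid and seat_c_top below 0.011 m or horizontal distance between ins30_mid and seat_d_top below 0.011 m) and horizontal distance between ins30_mid and clamp_mid between 0.05 and 0.1 m and height (world z) of ins30_mid between 0.032 and 0.04 m and angle between each of ins30_mid, ins45_mid, ins60_mid, ins75_mid's own z axis and vertical below 0.1 rad and linear speed of each of ins30, ins45, ins60, ins75 below 0.02 m/s and contact force between the fingers and ins30 below 0.1 N and (horizontal distance between ins45_mid and seat_a_top below 0.011 m or horizontal distance between ins45_mid and seat_b_top below 0.011 m or horizontal distance between ins45_mid and seat_c_top below 0.011 m or horizontal distance between ins45_mid and seat_d_top below 0.011 m) and horizontal distance between ins45_mid and clamp_mid between 0.128 and 0.178 m and height (world z) of ins45_mid between 0.0395 and 0.0475 m and contact force between the fingers and ins45 below 0.1 N and (horizontal distance between ins60_mid and seat_a_top below 0.011 m or horizontal distance between ins60_mid and seat_b_top below 0.011 m or horizontal distance between ins60_mid and seat_c_top below 0.011 m or horizontal distance between ins60_mid and seat_d_top below 0.011 m) and horizontal distance between ins60_mid and clamp_mid between 0.206 and 0.256 m and height (world z) of ins60_mid between 0.047 and 0.055 m and contact force between the fingers and ins60 below 0.1 N and (horizontal distance between ins75_mid and seat_a_top below 0.011 m or horizontal distance between ins75_mid and seat_b_top below 0.011 m or horizontal distance between ins75_mid and seat_c_top below 0.011 m or horizontal distance between ins75_mid and seat_d_top below 0.011 m) and horizontal distance between ins75_mid and clamp_mid between 0.284 and 0.334 m and height (world z) of ins75_mid between 0.0545 and 0.0625 m and contact force between the fingers and ins75 below 0.1 N); the robot touches nothing.
It fails at once if an insulator is knocked over (angle between any of ins30_mid, ins45_mid, ins60_mid, ins75_mid's own z axis and vertical above 0.7 rad).
It fails at once if an insulator is dropped from more than about 20 mm or knocked flying ((linear speed of ins30 above 0.65 m/s and contact force between the fingers and ins30 below 0.1 N) or (linear speed of ins45 above 0.65 m/s and contact force between the fingers and ins45 below 0.1 N) or (linear speed of ins60 above 0.65 m/s and contact force between the fingers and ins60 below 0.1 N) or (linear speed of ins75 above 0.65 m/s and contact force between the fingers and ins75 below 0.1 N)).
It also fails if it takes over 120 s, if anything falls off the work surface, if the arm or the gripper's body presses on something with over 40 N, if the wrist force passes 120 N, or if a joint passes its speed limit or range.

ROBOT

A 6-joint arm with a two-finger parallel gripper is mounted at the origin on the work surface. World frame = base frame: x ahead of the robot, y to its left, z up, the work surface at z = 0. Lengths are in m, angles in rad, forces in N, time in s.
With the tool pointing down it reaches from about 0.35 to 0.975 m from the base axis. Payload 7.1 kg.
Tool frame: the origin (TCP) lies at the centre of the arm's flange, where the gripper is bolted on; the fingertips stand 182 mm ahead of it and the grasp point (between the pads) lies 163 mm ahead of it; z points along the fingers, y is the direction in which the jaws open and shut (so a half turn about z gives the same grasp; the last joint's range is limited). The gripper opens to 88 mm and grips with 3 to 60 N. Pads are 20 mm wide; open, the fingers measure 115 mm over their backs; the gripper's body (75 mm by 178 mm) begins 61 mm behind the grasp point.
Start: joints at [1.097, 0.423, 1.63, -0, 1.089, -0.019], TCP at [0.275, 0.561, 0.405] pointing down, gripper open.
Joint ranges: [-3, 3], [-0.9, 2.11], [0.09, 2.58], [-1.31, 4.45], [0.11, 2.69], [-2.54, 2.54]. Speed limits (rad/s): [2.39, 2.39, 3.01, 3.14, 3.14, 3.14].

INTERFACE

Orientations are given as a unit quaternion [x, y, z, w].
In Python, from workcell import ctrl, optics, ticket gives the robot as it stands. The module is installed in compiled form; this text tells all that it offers.
- The arm moves only by the tool step_arm, never from a script. Its argument "commands" is a list of rows, each an object with "claw": the finger opening in mm, from 0 to 87.8; "slide": the shift along the tool's x, y, z in mm, a list of three; "turn": the turn about the tool's z in rad. In form: [{"claw": claw, "slide": [dx, dy, dz], "turn": turn}, ...]. A call has 1 to 20 rows; each row is the pose to reach, as a shift and turn from the pose commanded when the call began, along the tool's axes at that moment; what a row does not reach only later rows make up. A row lasts 1/12 s, in which the tool goes at most 41.7 mm and 7.16 degrees, less where a joint would pass 70% of its speed; a pose out of reach is approached as far as the arm can. A call with a gripper value outside its range is refused whole. The fingers move at their own pace and stop on an object; "grip_force" is the grip in N (left out, the last holds). Time passes only in rows, so rows that repeat a pose let the fingers close. It gives the time, the measured TCP pose, the force and the opening at its end, in the units of the state.
- ctrl.sense(): the state, without advancing time (a new reading comes with each control period).
- optics.get_image(name): name is "side" or "top"; returns a dict with "color" (480x640x3 uint8, blue, green, red), "fovy" (degrees; the focal length in pixels is half the picture's height over the tangent of half this angle, whatever the lens; pixels are square), "cx", "cy" (the principal point, pixels), "k1" (the pictures are not rectified: a ray, as slopes to the right and down, at radius r is drawn at 1 + k1 r^2 times it, then the intrinsics apply), "world_to_cam" (4x4, takes a point from world to camera coordinates). Camera axes: x right, y up, looking along -z (the intrinsics and any distortion apply to the point x, -y, -z); pixel columns grow to the right and rows downward; lengths in m; the calibration is good to about 2 mm. A picture is of the moment at which its call begins. There is no depth.
- ticket.sign_off(): hands the job in, once; it reports no verdict.
The state is a dict: "time": time; "joints": joint angles; "dq": joint speeds; "effort": joint torques, N m; "tool_pos": TCP position; "tool_rot": TCP orientation; "force": force on the tool from outside, world axes, zero at the start; "ft_torque": the same for the moment, N m; "finger_gap": finger opening in m.
Only numpy, scipy, OpenCV 4.12 (cv2) and the standard library are available. Lean on these libraries where they do the work, as an engineer would, in place of code of your own. Each camera call takes 0.05 s, during which the arm holds its last target. There are 200 camera calls.

## Working session

There is one attempt and no reset: what is moved stays moved. The work goes in short steps, Python scripts to look and compute and a tool call to move; the robot and the scene stay as the last step left them, time stands still between calls to the robot, and variables do not carry over. Pictures are saved under pics/ and viewed, about 12 in all and at most 16, crops included, and the job is handed in when it is done.

Besides the shell and the picture viewer there is one more tool, called as name(argument=value, ...), one argument or row to a line, values as JSON. step_arm: Moves the arm, as the interface text tells. Its arguments: {"type":"object","properties":{"commands":{"type":"array"},"grip_force":{"type":"number"}},"required":["commands"]}

```bash
mkdir -p pics; cat > h.py <<'E'
import numpy as np, cv2
from workcell import ctrl, optics, ticket
def K(im):
    f=240/np.tan(np.radians(im["fovy"])/2)
    return np.array([[f,0,im["cx"]],[0,f,im["cy"]],[0,0,1.]])
def ray(im,uv):
    p=cv2.undistortPoints(np.array(uv,float).reshape(-1,1,2),K(im),np.array([0,0,0,0,0.]) if not im["k1"] else np.array([im["k1"],0,0,0,0.])).reshape(-1,2)
    W=np.array(im["world_to_cam"]);R=W[:3,:3];t=W[:3,3]
    d=np.c_[p[:,0],-p[:,1],-np.ones(len(p))]@R
    return -R.T@t,d
def onplane(im,uv,z):
    c,d=ray(im,uv);return c+d*((z-c[2])/d[:,2])[:,None]
def proj(im,P):
    W=np.array(im["world_to_cam"]);q=np.atleast_2d(P)@W[:3,:3].T+W[:3,3]
    x=np.c_[q[:,0]/-q[:,2],-q[:,1]/-q[:,2]];x=x*(1+im["k1"]*(x**2).sum(1,keepdims=True))
    return x@K(im)[:2,:2].T+K(im)[:2,2]
E
python3 - <<'E'
from h import *
for n in("top","side"):
    im=optics.get_image(n);cv2.imwrite(f"pics/{n}0.png",im["color"])
    print(n,im["fovy"],im["cx"],im["cy"],im["k1"],ray(im,[[320,240]]))
print(ctrl.sense())
E
```

```text
top 51.031825125268035 315.32350970944543 237.81059529848065 0.03293023498504499 (array([0.4693827 , 0.00212693, 1.03847823]), array([[ 0.09268382, -0.00793259, -0.99571695]]))
side 51.82169378724892 323.8794444810636 240.47461687572226 -0.05921233376894213 (array([0.36468697, 0.6281679 , 0.76451281]), array([[ 0.19174805, -0.65686808, -0.72925963]]))
{'time': 0.1, 'joints': array([ 1.09698671e+00,  4.23800733e-01,  1.63055261e+00,  8.98965408e-07,
        1.08860823e+00, -1.89775445e-02]), 'dq': array([ 0.00107709, -0.00304766, -0.00130401, -0.00038936, -0.00015417,
       -0.00036774]), 'effort': array([-1.48455729e-04, -5.45611775e+01, -2.74324930e+01,  6.43960875e-02,
        1.88385037e-02,  3.38484867e-06]), 'tool_pos': array([0.2744305 , 0.56127519, 0.40398054]), 'tool_rot': array([ 2.25460995e-01,  9.74251955e-01, -6.63689260e-04, -1.67330913e-04]), 'force': array([ 0.65170751, -0.4808786 , -0.04007537]), 'ft_torque': array([0.00143628, 0.0505856 , 0.02486351]), 'finger_gap': 0.08787920512796055}
```

View pics/top0.png

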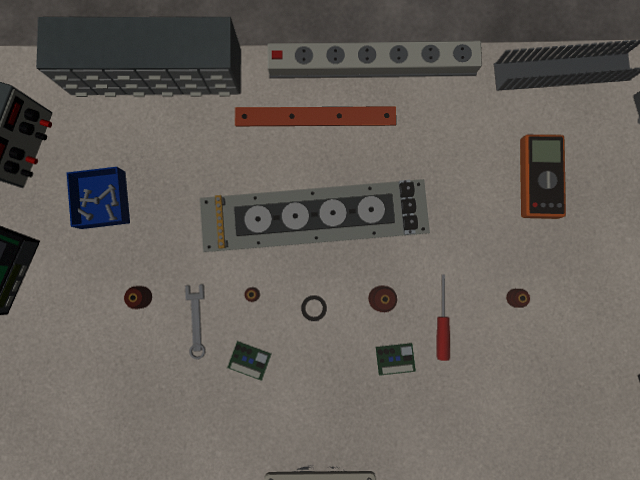

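View pics/side0.png

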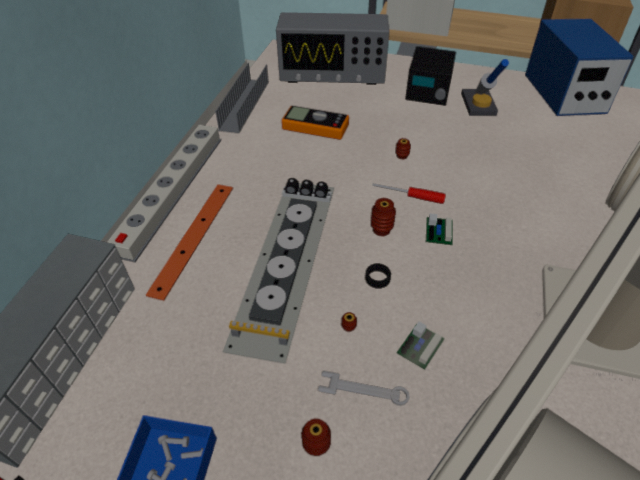

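The top view shows the seats at (258,219), (295,216), (333,213) and (371,209). The clamp bar is at (409,206), on the right (−y) end. The insulators, by size, look like 60 at (138,297), 30 at (252,294), 75 at (383,299) and 45 at (518,298). Next I'll measure them.

```bash
cat > m.py <<'E'
from h import *
H={30:.03,45:.045,60:.06,75:.075}
APP={"top":{60:(138,297),30:(252,294),75:(383,299),45:(518,298)},"side":{60:(316,436),30:(349,321),75:(383,216),45:(403,148)}}
SE={"top":[(371,209),(333,213),(295,216),(258,219)],"side":[(300,213),(290,239),(281,266),(271,297)]}
def blob(m,c,r):
    w=np.zeros_like(m);cv2.circle(w,c,r,255,-1);m=cv2.bitwise_and(m,w)
    n,l,s,ce=cv2.connectedComponentsWithStats(m);
    if n<2:return None
    i=1+np.argmax(s[1:,4]);return ce[i],s[i]
if __name__=="__main__":
  for n in("top","side"):
    im=optics.get_image(n);g=im["color"];hsv=cv2.cvtColor(g,cv2.COLOR_BGR2HSV)
    h,s,v=cv2.split(hsv)
    red=(((h<12)|(h>170))&(s>90)&(v>25)).astype(np.uint8)*255
    brass=((h>=12)&(h<30)&(s>90)&(v>70)).astype(np.uint8)*255
    for k,c in APP[n].items():
        b=blob(brass,c,28);r=blob(red,c,28)
        print(n,k,"brass",b and (b[0].round(1),b[1][2:],onplane(im,[b[0]],H[k])[0].round(4)),"red",r and (r[0].round(1),r[1],onplane(im,[r[0]],H[k]/2)[0].round(4)))
    for c in SE[n]:
        m=((g.min(2)>105)&(s<40)).astype(np.uint8)*255
        m=cv2.bitwise_and(m,cv2.circle(np.zeros_like(m),c,24,255,-1))
        cn=max(cv2.findContours(m,cv2.RETR_EXTERNAL,cv2.CHAIN_APPROX_NONE)[0],key=cv2.contourArea)
        e=cv2.fitEllipse(cn);print(n,"seat",np.round(e[0],1),np.round(e[1],1),onplane(im,[e[0]],.021)[0].round(4))
  im=optics.get_image("top");a=cv2.resize(im["color"][180:260,190:440],None,fx=3,fy=3)
  z=[cv2.resize(im["color"][y-25:y+25,x-25:x+25],(187,187),interpolation=2) for x,y in APP["top"].values()]
  cv2.imwrite("pics/c1.png",np.vstack([a,cv2.resize(np.hstack(z),(750,187))]))
E
python3 m.py
```

```text
top 60 brass (array([132.4, 296.8]), array([ 9,  9, 38], dtype=int32), array([0.454 , 0.3567, 0.06  ])) red (array([136.5, 298. ]), array([124, 288,  28,  21, 336], dtype=int32), array([0.4512, 0.3594, 0.03  ]))
top 30 brass (array([250.8, 294.3]), array([ 9,  9, 42], dtype=int32), array([0.4559, 0.133 , 0.03  ])) red (array([250.3, 294.5]), array([245, 288,  12,  14,  66], dtype=int32), array([0.4553, 0.1361, 0.015 ]))
top 75 brass (array([384.5, 298.8]), array([ 9,  9, 40], dtype=int32), array([ 0.4456, -0.127 ,  0.075 ])) red (array([381.5, 299. ]), array([369, 286,  27,  26, 473], dtype=int32), array([ 0.4443, -0.126 ,  0.0375]))
top 45 brass (array([522.3, 297.7]), array([ 9,  9, 40], dtype=int32), array([ 0.4451, -0.3988,  0.045 ])) red (array([516.7, 297.8]), array([507, 289,  23,  18, 262], dtype=int32), array([ 0.4444, -0.3969,  0.0225]))
top seat [359.4 204.5] [1.2 5.6] [ 0.6363 -0.0874  0.021 ]
top seat [324.8 216.6] [ 7.  15.5] [ 0.612  -0.0162  0.021 ]
top seat [299.3 223.6] [ 5.9 14.3] [0.5982 0.0359 0.021 ]
top seat [259.9 229.7] [2.5 9.6] [0.5863 0.1161 0.021 ]
side 6
[... 397 characters left out ...]
 , 0.1385, 0.015 ]))
side 75 brass (array([384.1, 203.7]), array([ 9,  7, 38], dtype=int32), array([ 0.4467, -0.1265,  0.075 ])) red (array([382.6, 217.2]), array([371, 198,  25,  38, 698], dtype=int32), array([ 0.4463, -0.125 ,  0.0375]))
side 45 brass (array([403.3, 141. ]), array([ 8,  5, 28], dtype=int32), array([ 0.4468, -0.3971,  0.045 ])) red (array([402.5, 149.5]), array([396, 139,  15,  20, 207], dtype=int32), array([ 0.4454, -0.3928,  0.0225]))
side seat [298.6 212.6] [17.  23.9] [ 0.6274 -0.1079  0.021 ]
side seat [289.9 238.4] [18.9 25.1] [ 0.6215 -0.0293  0.021 ]
side seat [280.6 266.4] [20.9 26.8] [0.6155 0.0474 0.021 ]
side seat [270.4 297.1] [23.  28.3] [0.6097 0.1234 0.021 ]
```

View pics/c1.png

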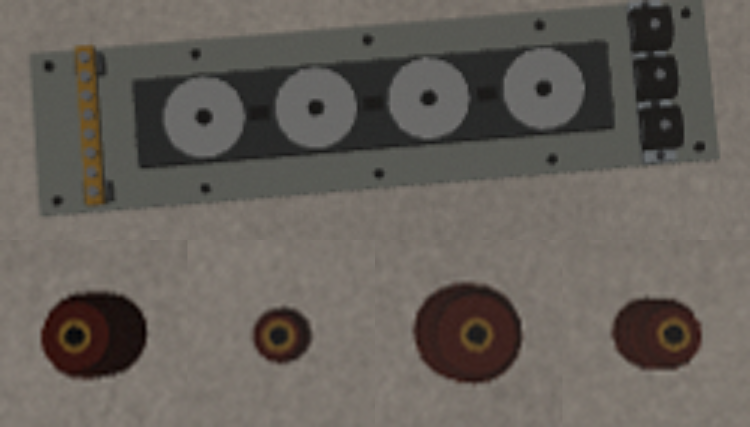

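Both views agree on the insulators to about 2 mm, with heights as expected. The crop shows the washers cleanly, but my top-view threshold was too high, so I'll redo the seats. Meanwhile I'll turn the jaws across the row and move over ins30.

```bash
python3 - <<'E'
from m import *
S=np.array([[.6274,-.1079],[.6215,-.0293],[.6155,.0474],[.6097,.1234]])
im=optics.get_image("top");g=cv2.cvtColor(im["color"],cv2.COLOR_BGR2GRAY);T=[]
for c in SE["top"]:
    p=g[c[1]-19:c[1]+20,c[0]-19:c[0]+20]; 
    m=np.zeros_like(g); m[g>80]=255
    m=cv2.bitwise_and(m,cv2.circle(np.zeros_like(m),c,16,255,-1))
    cn=max(cv2.findContours(m,cv2.RETR_EXTERNAL,cv2.CHAIN_APPROX_NONE)[0],key=cv2.contourArea)
    e=cv2.fitEllipse(cn);P=onplane(im,[e[0]],.021)[0];T.append(P[:2]);print(np.round(e[0],1),np.round(e[1],1),P.round(4))
T=np.array(T);print("pitch",np.linalg.norm(np.diff(T,axis=0),axis=1),np.linalg.norm(np.diff(S,axis=0),axis=1));A=(S+T)/2;print(A.round(4))
d=A[0]-A[3];d/=np.linalg.norm(d);print("row",d)
# clamp, tool axes
print(onplane(im,[[409,206]],.03))
E
```

```text
[370.7 209. ] [26. 26.] [ 0.6267 -0.1103  0.021 ]
[332.5 212.2] [25.7 25.9] [ 0.6208 -0.032   0.021 ]
[294.8 215.4] [25.4 26.1] [0.6151 0.0449 0.021 ]
[257.6 218.5] [25.5 26.1] [0.6094 0.1209 0.021 ]
pitch [0.07850736 0.07717004 0.07619113] [0.07882113 0.07693432 0.07622099]
[[ 0.627  -0.1091]
 [ 0.6212 -0.0307]
 [ 0.6153  0.0462]
 [ 0.6095  0.1222]]
row [ 0.0754487  -0.99714968]
[[ 0.6306404  -0.18675873  0.03      ]]
```

step_arm(
  commands=[
    {"claw": 87.8,"slide": [0,0,0],"turn": 0.12},
    {"claw": 87.8,"slide": [0,0,0],"turn": 0.24},
    {"claw": 87.8,"slide": [0,0,0],"turn": 0.36},
    {"claw": 87.8,"slide": [0,0,0],"turn": 0.48},
    {"claw": 87.8,"slide": [0,0,0],"turn": 0.6},
    {"claw": 87.8,"slide": [0,0,0],"turn": 0.72},
    {"claw": 87.8,"slide": [0,0,0],"turn": 0.84},
    {"claw": 87.8,"slide": [0,0,0],"turn": 0.96},
    {"claw": 87.8,"slide": [0,0,0],"turn": 1.039},
    {"claw": 87.8,"slide": [0,0,0],"turn": 1.039},
    {"claw": 87.8,"slide": [0,0,0],"turn": 1.039},
  ],
)

```text
time: 1.22
tool_pos: [0.2745, 0.5614, 0.4046]
tool_rot: [0.678, 0.735, -0.0, 0.0]
force: [0.7, 0.3, 0.2]
finger_gap: 0.0878
```

step_arm(
  commands=[
    {"claw": 87.8,"slide": [-35,12,8],"turn": 0},
    {"claw": 87.8,"slide": [-70,24,16],"turn": 0},
    {"claw": 87.8,"slide": [-105,36,24],"turn": 0},
    {"claw": 87.8,"slide": [-140,48,32],"turn": 0},
    {"claw": 87.8,"slide": [-175,60,40],"turn": 0},
    {"claw": 87.8,"slide": [-210,72,48],"turn": 0},
    {"claw": 87.8,"slide": [-245,84,56],"turn": 0},
    {"claw": 87.8,"slide": [-280,96,64],"turn": 0},
    {"claw": 87.8,"slide": [-315,108,72],"turn": 0},
    {"claw": 87.8,"slide": [-350,120,80],"turn": 0},
    {"claw": 87.8,"slide": [-385,130,88],"turn": 0},
    {"claw": 87.8,"slide": [-415,140,96],"turn": 0},
    {"claw": 87.8,"slide": [-441,147,104],"turn": 0},
    {"claw": 87.8,"slide": [-441,147,104],"turn": 0},
    {"claw": 87.8,"slide": [-441,147,104],"turn": 0},
    {"claw": 87.8,"slide": [-441,147,104],"turn": 0},
  ],
)

```text
time: 2.55
tool_pos: [0.4551, 0.1332, 0.3008]
tool_rot: [0.679, 0.734, 0.0, -0.0]
force: [1.4, 0.3, -0.2]
finger_gap: 0.0877
```

```bash
cat > go.py <<'E'
import sys
from h import *
from scipy.spatial.transform import Rotation as R
s=ctrl.sense();M=R.from_quat(s["tool_rot"]).as_matrix()
x,y,z=map(float,sys.argv[1:4])
print("slide mm",(M.T@(np.array([x,y,z+.163])-s["tool_pos"])*1e3).round(1),"tcp",s["tool_pos"].round(4),"gap",round(s["finger_gap"],4),"t",s["time"],"y",M[:,1].round(3),"j6",s["joints"][5].round(2))
E
python3 go.py .4564 .1335 .022
python3 - <<'E'
from m import *
for n in("side","top"):
    im=optics.get_image(n);cv2.imwrite(f"pics/{n}1.png",im["color"])
E
```

```text
slide mm [1.000e-01 1.300e+00 1.158e+02] tcp [0.4551 0.1332 0.3008] gap 0.0877 t 2.55 y [0.997 0.078 0.   ] j6 0.18
```

View pics/side1.png

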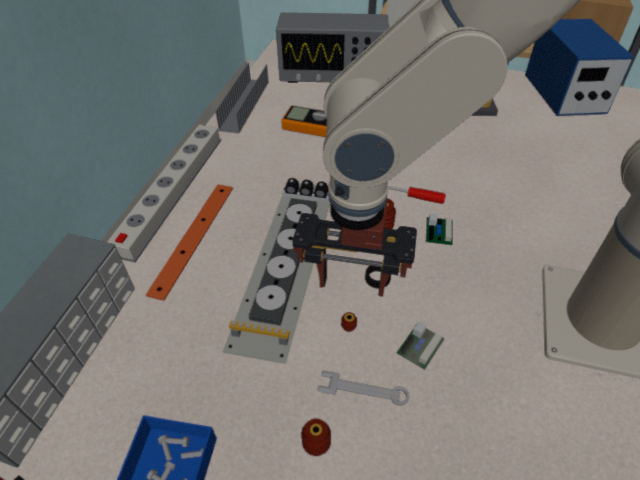

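The side view shows the jaws across the row, above ins30 at (349,321), with clear space around. I'll descend and grip.

step_arm(
  commands=[
    {"claw": 87.8,"slide": [0,1,25],"turn": 0},
    {"claw": 87.8,"slide": [0,1,50],"turn": 0},
    {"claw": 80,"slide": [0,1,75],"turn": 0},
    {"claw": 70,"slide": [0,1,90],"turn": 0},
    {"claw": 60,"slide": [0,1,102],"turn": 0},
    {"claw": 55,"slide": [0,1,110],"turn": 0},
    {"claw": 50,"slide": [0,1,115],"turn": 0},
    {"claw": 45,"slide": [0,1,115],"turn": 0},
    {"claw": 40,"slide": [0,1,115],"turn": 0},
    {"claw": 37,"slide": [0,1,115],"turn": 0},
    {"claw": 34,"slide": [0,1,115],"turn": 0},
    {"claw": 31,"slide": [0,1,115],"turn": 0},
    {"claw": 28,"slide": [0,1,115],"turn": 0},
    {"claw": 25,"slide": [0,1,115],"turn": 0},
    {"claw": 20,"slide": [0,1,115],"turn": 0},
    {"claw": 20,"slide": [0,1,115],"turn": 0},
    {"claw": 20,"slide": [0,1,115],"turn": 0},
    {"claw": 20,"slide": [0,1,115],"turn": 0},
    {"claw": 20,"slide": [0,1,115],"turn": 0},
  ],
  grip_force=15,
)

```text
time: 4.23
tool_pos: [0.4563, 0.1332, 0.1862]
tool_rot: [0.679, 0.734, 0.0, 0.0]
force: [-1.2, 0.1, 6.8]
finger_gap: 0.0297
```

```bash
python3 go.py .627 -.1091 .121
```

```text
slide mm [-254.7  151.7  -97.7] tcp [0.4563 0.1332 0.1862] gap 0.0297 t 4.2333 y [0.997 0.077 0.001] j6 0.18
```

step_arm(
  commands=[
    {"claw": 20,"slide": [0,0,-8],"turn": 0},
    {"claw": 20,"slide": [0,0,-25],"turn": 0},
    {"claw": 20,"slide": [0,0,-45],"turn": 0},
    {"claw": 20,"slide": [0,0,-70],"turn": 0},
    {"claw": 20,"slide": [-15,8,-90],"turn": 0},
    {"claw": 20,"slide": [-35,20,-98],"turn": 0},
    {"claw": 20,"slide": [-60,35,-98],"turn": 0},
    {"claw": 20,"slide": [-85,50,-98],"turn": 0},
    {"claw": 20,"slide": [-110,65,-98],"turn": 0},
    {"claw": 20,"slide": [-135,80,-98],"turn": 0},
    {"claw": 20,"slide": [-160,95,-98],"turn": 0},
    {"claw": 20,"slide": [-185,110,-98],"turn": 0},
    {"claw": 20,"slide": [-210,125,-98],"turn": 0},
    {"claw": 20,"slide": [-230,140,-98],"turn": 0},
    {"claw": 20,"slide": [-245,148,-98],"turn": 0},
    {"claw": 20,"slide": [-255,152,-98],"turn": 0},
    {"claw": 20,"slide": [-255,152,-98],"turn": 0},
    {"claw": 20,"slide": [-255,152,-98],"turn": 0},
    {"claw": 20,"slide": [-255,152,-98],"turn": 0},
  ],
)

```text
time: 5.82
tool_pos: [0.6264, -0.1086, 0.2835]
tool_rot: [0.679, 0.734, -0.0, -0.001]
force: [-0.5, -0.2, -0.5]
finger_gap: 0.0296
```

```bash
python3 go.py .627 -.1091 .043; python3 - <<'E'
from m import *
o=[]
for n in("side","top"):
    im=optics.get_image(n);p=proj(im,[.627,-.1091,.12])[0].astype(int);print(p);o.append(cv2.resize(im["color"][p[1]-70:p[1]+70,p[0]-70:p[0]+70],(400,400)))
cv2.imwrite("pics/c2.png",np.hstack(o))
E
```

```text
slide mm [-0.6  0.7 77.5] tcp [ 0.6264 -0.1086  0.2835] gap 0.0296 t 5.8167 y [ 0.997  0.077 -0.001] j6 -0.27
[297 177]
[375 200]
```

View pics/c2.png

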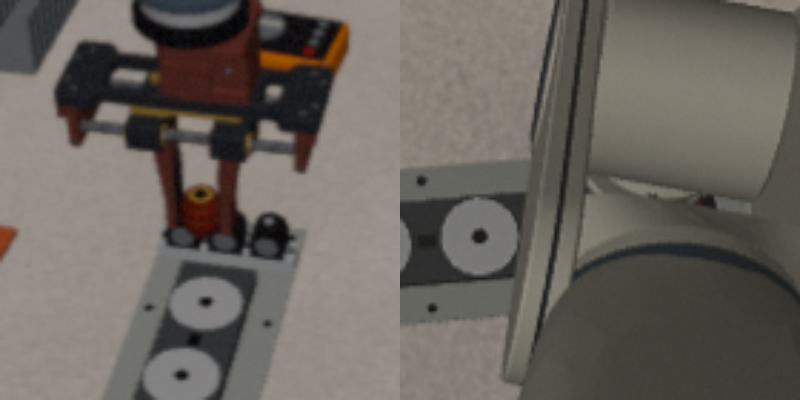

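ins30 is held upright between the fingers over the seat nearest the clamp (side crop about (200,210)). The arm hides the top view. Now I'll lower it.

step_arm(
  commands=[
    {"claw": 20,"slide": [-0.6,0.7,15],"turn": 0},
    {"claw": 20,"slide": [-0.6,0.7,30],"turn": 0},
    {"claw": 20,"slide": [-0.6,0.7,45],"turn": 0},
    {"claw": 20,"slide": [-0.6,0.7,57],"turn": 0},
    {"claw": 20,"slide": [-0.6,0.7,65],"turn": 0},
    {"claw": 20,"slide": [-0.6,0.7,70],"turn": 0},
    {"claw": 20,"slide": [-0.6,0.7,73],"turn": 0},
    {"claw": 20,"slide": [-0.6,0.7,74],"turn": 0},
    {"claw": 20,"slide": [-0.6,0.7,75],"turn": 0},
    {"claw": 20,"slide": [-0.6,0.7,75],"turn": 0},
    {"claw": 20,"slide": [-0.6,0.7,75],"turn": 0},
    {"claw": 20,"slide": [-0.6,0.7,75],"turn": 0},
  ],
)

```text
time: 6.92
tool_pos: [0.6281, -0.11, 0.2091]
tool_rot: [0.679, 0.734, 0.0, 0.0]
force: [0.7, 0.6, 0.3]
finger_gap: 0.0293
```

```bash
python3 go.py .627 -.1091 .0442; python3 -c "
from h import *
print(ctrl.sense()['force'])"
```

```text
slide mm [ 1.  -1.   1.9] tcp [ 0.6281 -0.11    0.2091] gap 0.0293 t 6.9167 y [0.997 0.077 0.001] j6 -0.27
[0.6778595  0.57886384 0.27058868]
```

step_arm(
  commands=[
    {"claw": 20,"slide": [0,0,0.5],"turn": 0},
    {"claw": 20,"slide": [0,0,1],"turn": 0},
    {"claw": 20,"slide": [0,0,1.5],"turn": 0},
    {"claw": 20,"slide": [0,0,1.5],"turn": 0},
    {"claw": 20,"slide": [0,0,1.5],"turn": 0},
  ],
)

```text
time: 7.33
tool_pos: [0.6279, -0.11, 0.2073]
tool_rot: [0.679, 0.734, 0.0, 0.0]
force: [-0.5, 0.4, 0.9]
finger_gap: 0.0294
```

step_arm(
  commands=[
    {"claw": 20,"slide": [0,0,0.5],"turn": 0},
    {"claw": 20,"slide": [0,0,1],"turn": 0},
    {"claw": 20,"slide": [0,0,1],"turn": 0},
    {"claw": 20,"slide": [0,0,1],"turn": 0},
  ],
)

```text
time: 7.67
tool_pos: [0.628, -0.11, 0.2072]
tool_rot: [0.679, 0.734, 0.0, 0.0]
force: [-4.1, 1.4, 9.5]
finger_gap: 0.0294
```

Contact at 9.5 N. I'll ease off slightly, open, then lift away.

step_arm(
  commands=[
    {"claw": 20,"slide": [0,0,-0.5],"turn": 0},
    {"claw": 20,"slide": [0,0,-0.7],"turn": 0},
    {"claw": 32,"slide": [0,0,-0.7],"turn": 0},
    {"claw": 36,"slide": [0,0,-0.7],"turn": 0},
    {"claw": 42,"slide": [0,0,-0.7],"turn": 0},
    {"claw": 50,"slide": [0,0,-0.7],"turn": 0},
    {"claw": 60,"slide": [0,0,-0.7],"turn": 0},
    {"claw": 70,"slide": [0,0,-0.7],"turn": 0},
    {"claw": 80,"slide": [0,0,-0.7],"turn": 0},
    {"claw": 87,"slide": [0,0,-5],"turn": 0},
    {"claw": 87,"slide": [0,0,-20],"turn": 0},
    {"claw": 87,"slide": [0,0,-45],"turn": 0},
    {"claw": 87,"slide": [0,0,-75],"turn": 0},
    {"claw": 87,"slide": [0,0,-100],"turn": 0},
    {"claw": 87,"slide": [0,0,-100],"turn": 0},
  ],
)

```text
time: 8.92
tool_pos: [0.6298, -0.1103, 0.313]
tool_rot: [0.679, 0.734, 0.003, 0.004]
force: [1.8, -0.7, -1.1]
finger_gap: 0.0866
```

```bash
python3 go.py .446 -.398 .137
```

```text
slide mm [-272.7 -205.5   11.8] tcp [ 0.6298 -0.1103  0.313 ] gap 0.0866 t 8.9167 y [0.997 0.077 0.009] j6 -0.27
```

step_arm(
  commands=[
    {"claw": 87,"slide": [-25,-18,0],"turn": 0},
    {"claw": 87,"slide": [-55,-40,0],"turn": 0},
    {"claw": 87,"slide": [-85,-62,0],"turn": 0},
    {"claw": 87,"slide": [-115,-84,0],"turn": 0},
    {"claw": 87,"slide": [-145,-106,0],"turn": 0},
    {"claw": 87,"slide": [-175,-128,0],"turn": 0},
    {"claw": 87,"slide": [-205,-150,0],"turn": 0},
    {"claw": 87,"slide": [-235,-172,0],"turn": 0},
    {"claw": 87,"slide": [-260,-192,0],"turn": 0},
    {"claw": 87,"slide": [-273,-203,0],"turn": 0},
    {"claw": 87,"slide": [-273,-203,0],"turn": 0},
    {"claw": 87,"slide": [-273,-203,0],"turn": 0},
    {"claw": 87,"slide": [-273,-203,0],"turn": 0},
  ],
)

```text
time: 10.0
tool_pos: [0.4468, -0.3972, 0.3064]
tool_rot: [0.679, 0.734, 0.0, -0.0]
force: [-0.3, -0.1, 0.3]
finger_gap: 0.0865
```

```bash
python3 go.py .446 -.398 .026; cat > chk.py <<'E'
import sys
from m import *
# chk.py height slot name : brass centre of a placed insulator vs seat
A=np.array([[.627,-.1091],[.6212,-.0307],[.6153,.0462],[.6095,.1222]])
h=int(sys.argv[1]);i=[30,45,60,75].index(h);o=[]
for n in("top","side"):
    im=optics.get_image(n);c=tuple(int(v) for v in proj(im,[*A[i],.021+h/1e3])[0].round())
    hsv=cv2.cvtColor(im["color"],cv2.COLOR_BGR2HSV);H_,s,v=cv2.split(hsv)
    b=blob(((H_>=12)&(H_<30)&(s>90)&(v>70)).astype(np.uint8)*255,c,13)
    print(n,c,b and (b[0].round(1),b[1][4],((onplane(im,[b[0]],.021+h/1e3)[0,:2]-A[i])*1e3).round(1),"mm off mean seat"))
    o.append(cv2.resize(im["color"][c[1]-60:c[1]+60,c[0]-60:c[0]+60],(400,400)))
cv2.imwrite(f"pics/chk{h}.png",np.hstack(o))
E
python3 chk.py 30
```

```text
slide mm [ -0.8  -0.9 117.4] tcp [ 0.4468 -0.3972  0.3064] gap 0.0865 t 10.0 y [0.997 0.077 0.   ] j6 -0.82
top (372, 207) (array([372.5, 206.2]), np.int32(35), array([ 0.6, -1.5]), 'mm off mean seat')
side (298, 202) (array([297.9, 202.1]), np.int32(33), array([1.1, 0.2]), 'mm off mean seat')
```

View pics/chk30.png

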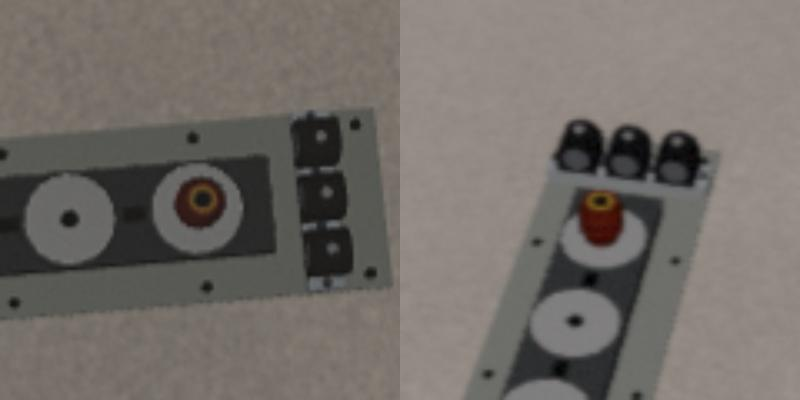

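ins30 stands upright in the middle of the seat next to the clamp, within about 1 mm. Next is ins45.

step_arm(
  commands=[
    {"claw": 87,"slide": [-0.5,-0.7,25],"turn": 0},
    {"claw": 87,"slide": [-0.5,-0.7,50],"turn": 0},
    {"claw": 80,"slide": [-0.5,-0.7,75],"turn": 0},
    {"claw": 75,"slide": [-0.5,-0.7,92],"turn": 0},
    {"claw": 70,"slide": [-0.5,-0.7,105],"turn": 0},
    {"claw": 65,"slide": [-0.5,-0.7,113],"turn": 0},
    {"claw": 60,"slide": [-0.5,-0.7,117],"turn": 0},
    {"claw": 54,"slide": [-0.5,-0.7,117],"turn": 0},
    {"claw": 49,"slide": [-0.5,-0.7,117],"turn": 0},
    {"claw": 45,"slide": [-0.5,-0.7,117],"turn": 0},
    {"claw": 42,"slide": [-0.5,-0.7,117],"turn": 0},
    {"claw": 39,"slide": [-0.5,-0.7,117],"turn": 0},
    {"claw": 36,"slide": [-0.5,-0.7,117],"turn": 0},
    {"claw": 32,"slide": [-0.5,-0.7,117],"turn": 0},
    {"claw": 28,"slide": [-0.5,-0.7,117],"turn": 0},
    {"claw": 28,"slide": [-0.5,-0.7,117],"turn": 0},
    {"claw": 28,"slide": [-0.5,-0.7,117],"turn": 0},
    {"claw": 28,"slide": [-0.5,-0.7,117],"turn": 0},
  ],
  grip_force=18,
)

```text
time: 11.6
tool_pos: [0.446, -0.3985, 0.1899]
tool_rot: [0.679, 0.734, -0.0, 0.0]
force: [-1.5, -0.4, 5.4]
finger_gap: 0.0376
```

```bash
python3 go.py .6212 -.0307 .146
```

```text
slide mm [ 353.2  203.1 -119.3] tcp [ 0.446  -0.3985  0.1899] gap 0.0376 t 11.6 y [0.997 0.077 0.   ] j6 -0.83
```

step_arm(
  commands=[
    {"claw": 28,"slide": [0,0,-8],"turn": 0},
    {"claw": 28,"slide": [0,0,-25],"turn": 0},
    {"claw": 28,"slide": [0,0,-50],"turn": 0},
    {"claw": 28,"slide": [0,0,-75],"turn": 0},
    {"claw": 28,"slide": [12,7,-100],"turn": 0},
    {"claw": 28,"slide": [30,17,-115],"turn": 0},
    {"claw": 28,"slide": [55,32,-119],"turn": 0},
    {"claw": 28,"slide": [82,47,-119],"turn": 0},
    {"claw": 28,"slide": [110,63,-119],"turn": 0},
    {"claw": 28,"slide": [138,79,-119],"turn": 0},
    {"claw": 28,"slide": [166,95,-119],"turn": 0},
    {"claw": 28,"slide": [194,111,-119],"turn": 0},
    {"claw": 28,"slide": [222,127,-119],"turn": 0},
    {"claw": 28,"slide": [250,143,-119],"turn": 0},
    {"claw": 28,"slide": [278,159,-119],"turn": 0},
    {"claw": 28,"slide": [305,175,-119],"turn": 0},
    {"claw": 28,"slide": [328,189,-119],"turn": 0},
    {"claw": 28,"slide": [345,198,-119],"turn": 0},
    {"claw": 28,"slide": [353,203,-119],"turn": 0},
    {"claw": 28,"slide": [353,203,-119],"turn": 0},
  ],
)

```text
time: 13.27
tool_pos: [0.6216, -0.0292, 0.3083]
tool_rot: [0.679, 0.735, 0.0, 0.0]
force: [0.0, -1.4, -0.8]
finger_gap: 0.0379
```

step_arm(
  commands=[
    {"claw": 28,"slide": [0,0,0],"turn": 0},
    {"claw": 28,"slide": [0,0,0],"turn": 0},
  ],
)

```text
time: 13.43
tool_pos: [0.6205, -0.0317, 0.3081]
tool_rot: [0.68, 0.734, -0.0, -0.0]
force: [0.2, 0.5, -1.1]
finger_gap: 0.0377
```

```bash
python3 go.py .6212 -.0307 .0479
```

```text
slide mm [ 1.   0.8 97.2] tcp [ 0.6205 -0.0317  0.3081] gap 0.0377 t 13.4333 y [ 0.997  0.076 -0.001] j6 -0.15
```

step_arm(
  commands=[
    {"claw": 28,"slide": [0.5,0.4,15],"turn": 0},
    {"claw": 28,"slide": [0.5,0.4,33],"turn": 0},
    {"claw": 28,"slide": [0.5,0.4,51],"turn": 0},
    {"claw": 28,"slide": [0.5,0.4,68],"turn": 0},
    {"claw": 28,"slide": [0.5,0.4,80],"turn": 0},
    {"claw": 28,"slide": [0.5,0.4,88],"turn": 0},
    {"claw": 28,"slide": [0.5,0.4,92],"turn": 0},
    {"claw": 28,"slide": [0.5,0.4,94],"turn": 0},
    {"claw": 28,"slide": [0.5,0.4,95],"turn": 0},
    {"claw": 28,"slide": [0.5,0.4,96],"turn": 0},
    {"claw": 28,"slide": [0.5,0.4,96.5],"turn": 0},
    {"claw": 28,"slide": [0.5,0.4,97],"turn": 0},
    {"claw": 28,"slide": [0.5,0.4,97],"turn": 0},
    {"claw": 28,"slide": [0.5,0.4,97],"turn": 0},
  ],
)

```text
time: 14.6
tool_pos: [0.6215, -0.0301, 0.2115]
tool_rot: [0.679, 0.734, 0.0, 0.0]
force: [-0.1, 0.2, -0.7]
finger_gap: 0.0375
```

step_arm(
  commands=[
    {"claw": 28,"slide": [0,0,0.5],"turn": 0},
    {"claw": 28,"slide": [0,0,1],"turn": 0},
    {"claw": 28,"slide": [0,0,1.5],"turn": 0},
    {"claw": 28,"slide": [0,0,1.5],"turn": 0},
  ],
)

```text
time: 14.93
tool_pos: [0.6216, -0.0302, 0.2108]
tool_rot: [0.679, 0.734, 0.0, 0.0]
force: [-4.2, 0.4, 9.3]
finger_gap: 0.0379
```

Contact again. I'll release, lift, and go over ins60.

step_arm(
  commands=[
    {"claw": 28,"slide": [0,0,-0.5],"turn": 0},
    {"claw": 28,"slide": [0,0,-0.8],"turn": 0},
    {"claw": 40,"slide": [0,0,-0.8],"turn": 0},
    {"claw": 44,"slide": [0,0,-0.8],"turn": 0},
    {"claw": 50,"slide": [0,0,-0.8],"turn": 0},
    {"claw": 58,"slide": [0,0,-0.8],"turn": 0},
    {"claw": 66,"slide": [0,0,-0.8],"turn": 0},
    {"claw": 76,"slide": [0,0,-0.8],"turn": 0},
    {"claw": 87,"slide": [0,0,-0.8],"turn": 0},
    {"claw": 87,"slide": [0,0,-5],"turn": 0},
    {"claw": 87,"slide": [0,0,-20],"turn": 0},
    {"claw": 87,"slide": [0,0,-45],"turn": 0},
    {"claw": 87,"slide": [0,0,-75],"turn": 0},
    {"claw": 87,"slide": [0,0,-100],"turn": 0},
    {"claw": 87,"slide": [0,0,-100],"turn": 0},
  ],
)

```text
time: 16.18
tool_pos: [0.6232, -0.0303, 0.3153]
tool_rot: [0.679, 0.734, 0.003, 0.003]
force: [0.2, -0.5, 0.4]
finger_gap: 0.0871
```

step_arm(
  commands=[
    {"claw": 87,"slide": [20,-7,0],"turn": 0},
    {"claw": 87,"slide": [50,-17,0],"turn": 0},
    {"claw": 87,"slide": [85,-29,0],"turn": 0},
    {"claw": 87,"slide": [120,-41,0],"turn": 0},
    {"claw": 87,"slide": [155,-53,0],"turn": 0},
    {"claw": 87,"slide": [190,-65,0],"turn": 0},
    {"claw": 87,"slide": [225,-77,0],"turn": 0},
    {"claw": 87,"slide": [260,-89,0],"turn": 0},
    {"claw": 87,"slide": [295,-101,0],"turn": 0},
    {"claw": 87,"slide": [330,-113,0],"turn": 0},
    {"claw": 87,"slide": [360,-124,0],"turn": 0},
    {"claw": 87,"slide": [385,-132,0],"turn": 0},
    {"claw": 87,"slide": [399,-137,0],"turn": 0},
    {"claw": 87,"slide": [399,-137,0],"turn": 0},
    {"claw": 87,"slide": [399,-137,0],"turn": 0},
    {"claw": 87,"slide": [399,-137,0],"turn": 0},
  ],
)

```text
time: 17.52
tool_pos: [0.4542, 0.3565, 0.3094]
tool_rot: [0.679, 0.734, -0.0, 0.0]
force: [-0.6, 0.8, -0.9]
finger_gap: 0.0874
```

```bash
python3 go.py .454 .3568 .033;python3 chk.py 45;python3 chk.py 30
```

```text
slide mm [ 4.000e-01 -1.000e-01  1.134e+02] tcp [0.4542 0.3565 0.3094] gap 0.0874 t 17.5167 y [ 0.997  0.077 -0.001] j6 0.57
top (333, 209) (array([332.5, 208.8]), np.int32(36), array([-0.2, -0. ]), 'mm off mean seat')
side (289, 223) None
top (372, 207) (array([372.5, 206.2]), np.int32(35), array([ 0.6, -1.5]), 'mm off mean seat')
side (298, 202) None
```

View pics/chk45.png

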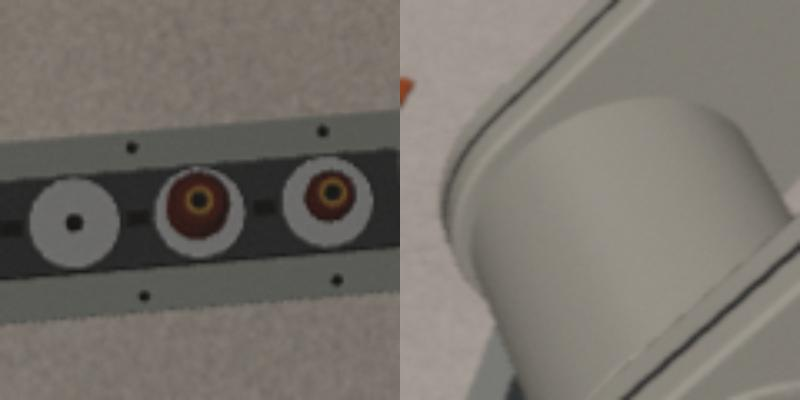

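Top crop: ins45 (200,200) is centred on the second seat and ins30 is undisturbed; the arm blocks the side view. Now I'll grip ins60.

step_arm(
  commands=[
    {"claw": 87,"slide": [0,0,25],"turn": 0},
    {"claw": 87,"slide": [0,0,50],"turn": 0},
    {"claw": 87,"slide": [0,0,75],"turn": 0},
    {"claw": 80,"slide": [0,0,92],"turn": 0},
    {"claw": 75,"slide": [0,0,103],"turn": 0},
    {"claw": 70,"slide": [0,0,110],"turn": 0},
    {"claw": 65,"slide": [0,0,113],"turn": 0},
    {"claw": 60,"slide": [0,0,113],"turn": 0},
    {"claw": 55,"slide": [0,0,113],"turn": 0},
    {"claw": 51,"slide": [0,0,113],"turn": 0},
    {"claw": 48,"slide": [0,0,113],"turn": 0},
    {"claw": 45,"slide": [0,0,113],"turn": 0},
    {"claw": 41,"slide": [0,0,113],"turn": 0},
    {"claw": 35,"slide": [0,0,113],"turn": 0},
    {"claw": 35,"slide": [0,0,113],"turn": 0},
    {"claw": 35,"slide": [0,0,113],"turn": 0},
    {"claw": 35,"slide": [0,0,113],"turn": 0},
    {"claw": 35,"slide": [0,0,113],"turn": 0},
  ],
  grip_force=22,
)

```text
time: 19.22
tool_pos: [0.4541, 0.3572, 0.1973]
tool_rot: [0.679, 0.734, 0.0, -0.0]
force: [-2.3, -1.3, 6.1]
finger_gap: 0.0448
```

```bash
python3 go.py .6153 .0462 .154
```

```text
slide mm [-322.4  136.8 -119.8] tcp [0.4541 0.3572 0.1973] gap 0.0448 t 19.2167 y [0.997 0.077 0.   ] j6 0.57
```

step_arm(
  commands=[
    {"claw": 35,"slide": [0,0,-8],"turn": 0},
    {"claw": 35,"slide": [0,0,-25],"turn": 0},
    {"claw": 35,"slide": [0,0,-50],"turn": 0},
    {"claw": 35,"slide": [0,0,-75],"turn": 0},
    {"claw": 35,"slide": [-10,4,-100],"turn": 0},
    {"claw": 35,"slide": [-28,12,-115],"turn": 0},
    {"claw": 35,"slide": [-50,21,-120],"turn": 0},
    {"claw": 35,"slide": [-75,32,-120],"turn": 0},
    {"claw": 35,"slide": [-100,42,-120],"turn": 0},
    {"claw": 35,"slide": [-126,53,-120],"turn": 0},
    {"claw": 35,"slide": [-152,64,-120],"turn": 0},
    {"claw": 35,"slide": [-178,75,-120],"turn": 0},
    {"claw": 35,"slide": [-204,86,-120],"turn": 0},
    {"claw": 35,"slide": [-230,97,-120],"turn": 0},
    {"claw": 35,"slide": [-256,108,-120],"turn": 0},
    {"claw": 35,"slide": [-280,119,-120],"turn": 0},
    {"claw": 35,"slide": [-300,127,-120],"turn": 0},
    {"claw": 35,"slide": [-314,133,-120],"turn": 0},
    {"claw": 35,"slide": [-322,137,-120],"turn": 0},
    {"claw": 35,"slide": [-322,137,-120],"turn": 0},
  ],
)

```text
time: 20.88
tool_pos: [0.6161, 0.0454, 0.3168]
tool_rot: [0.68, 0.733, 0.0, 0.0]
force: [0.5, 0.0, -1.3]
finger_gap: 0.0447
```

step_arm(
  commands=[
    {"claw": 35,"slide": [0,0,0],"turn": 0},
    {"claw": 35,"slide": [0,0,0],"turn": 0},
  ],
)

```text
time: 21.05
tool_pos: [0.615, 0.0475, 0.3166]
tool_rot: [0.679, 0.734, -0.0, -0.0]
force: [0.8, 0.4, -2.3]
finger_gap: 0.0447
```

```bash
python3 go.py .6153 .0462 .0553
```

```text
slide mm [-1.3  0.2 98.3] tcp [0.615  0.0475 0.3166] gap 0.0447 t 21.05 y [ 0.997  0.078 -0.001] j6 -0.02
```

step_arm(
  commands=[
    {"claw": 35,"slide": [-0.6,0,15],"turn": 0},
    {"claw": 35,"slide": [-0.6,0,33],"turn": 0},
    {"claw": 35,"slide": [-0.6,0,51],"turn": 0},
    {"claw": 35,"slide": [-0.6,0,68],"turn": 0},
    {"claw": 35,"slide": [-0.6,0,80],"turn": 0},
    {"claw": 35,"slide": [-0.6,0,88],"turn": 0},
    {"claw": 35,"slide": [-0.6,0,92],"turn": 0},
    {"claw": 35,"slide": [-0.6,0,94.5],"turn": 0},
    {"claw": 35,"slide": [-0.6,0,96],"turn": 0},
    {"claw": 35,"slide": [-0.6,0,97],"turn": 0},
    {"claw": 35,"slide": [-0.6,0,97.5],"turn": 0},
    {"claw": 35,"slide": [-0.6,0,98],"turn": 0},
    {"claw": 35,"slide": [-0.6,0,98],"turn": 0},
    {"claw": 35,"slide": [-0.6,0,98],"turn": 0},
  ],
)

```text
time: 22.22
tool_pos: [0.6157, 0.0459, 0.219]
tool_rot: [0.679, 0.734, 0.0, 0.0]
force: [-0.5, -0.0, -2.3]
finger_gap: 0.0443
```

step_arm(
  commands=[
    {"claw": 35,"slide": [0,0,0.4],"turn": 0},
    {"claw": 35,"slide": [0,0,0.8],"turn": 0},
    {"claw": 35,"slide": [0,0,0.8],"turn": 0},
    {"claw": 35,"slide": [0,0,0.8],"turn": 0},
  ],
)

```text
time: 22.55
tool_pos: [0.6157, 0.046, 0.2183]
tool_rot: [0.679, 0.734, 0.0, 0.0]
force: [-1.0, 0.1, 3.8]
finger_gap: 0.0445
```

step_arm(
  commands=[
    {"claw": 35,"slide": [0,0,-0.2],"turn": 0},
    {"claw": 46,"slide": [0,0,-0.2],"turn": 0},
    {"claw": 49,"slide": [0,0,-0.2],"turn": 0},
    {"claw": 54,"slide": [0,0,-0.2],"turn": 0},
    {"claw": 60,"slide": [0,0,-0.2],"turn": 0},
    {"claw": 68,"slide": [0,0,-0.2],"turn": 0},
    {"claw": 77,"slide": [0,0,-0.2],"turn": 0},
    {"claw": 87,"slide": [0,0,-0.2],"turn": 0},
    {"claw": 87,"slide": [0,0,-0.2],"turn": 0},
    {"claw": 87,"slide": [0,0,-5],"turn": 0},
    {"claw": 87,"slide": [0,0,-20],"turn": 0},
    {"claw": 87,"slide": [0,0,-45],"turn": 0},
    {"claw": 87,"slide": [0,0,-75],"turn": 0},
    {"claw": 87,"slide": [0,0,-100],"turn": 0},
    {"claw": 87,"slide": [0,0,-100],"turn": 0},
  ],
)

```text
time: 23.8
tool_pos: [0.6173, 0.0461, 0.3235]
tool_rot: [0.679, 0.734, 0.003, 0.003]
force: [0.9, 0.4, 0.1]
finger_gap: 0.0869
```

step_arm(
  commands=[
    {"claw": 87.5,"slide": [-14,-16,0],"turn": 0},
    {"claw": 87.5,"slide": [-34,-39,0],"turn": 0},
    {"claw": 87.5,"slide": [-56,-64,0],"turn": 0},
    {"claw": 87.5,"slide": [-80,-91,0],"turn": 0},
    {"claw": 87.5,"slide": [-104,-119,0],"turn": 0},
    {"claw": 87.5,"slide": [-126,-144,0],"turn": 0},
    {"claw": 87.5,"slide": [-145,-166,0],"turn": 0},
    {"claw": 87.5,"slide": [-155,-177,0],"turn": 0},
    {"claw": 87.5,"slide": [-159.5,-182,0],"turn": 0},
    {"claw": 87.5,"slide": [-159.5,-182,0],"turn": 0},
    {"claw": 87.5,"slide": [-159.5,-182,0],"turn": 0},
    {"claw": 87.5,"slide": [-159.5,-182,0],"turn": 0},
  ],
)

```text
time: 24.8
tool_pos: [0.4472, -0.1266, 0.3179]
tool_rot: [0.679, 0.734, 0.0, 0.0]
force: [-0.1, -0.2, 0.7]
finger_gap: 0.0874
```

```bash
python3 go.py .4462 -.1268 .042;python3 chk.py 60;python3 chk.py 45;python3 - <<'E'
from m import *
im=optics.get_image("side");cv2.imwrite("pics/side3.png",im["color"])
E
```

```text
slide mm [-1.000e-01 -1.100e+00  1.129e+02] tcp [ 0.4472 -0.1266  0.3179] gap 0.0874 t 24.8 y [0.997 0.077 0.001] j6 -0.38
top (293, 211) (array([293.4, 211.1]), np.int32(39), array([-0.4, -1.2]), 'mm off mean seat')
side (279, 245) (array([278.4, 245.1]), np.int32(48), array([ 0.9, -0.4]), 'mm off mean seat')
top (333, 209) (array([332.4, 208.8]), np.int32(40), array([-0.3,  0.2]), 'mm off mean seat')
side (289, 223) (array([288.4, 222.9]), np.int32(44), array([1. , 1.1]), 'mm off mean seat')
```

View pics/side3.png

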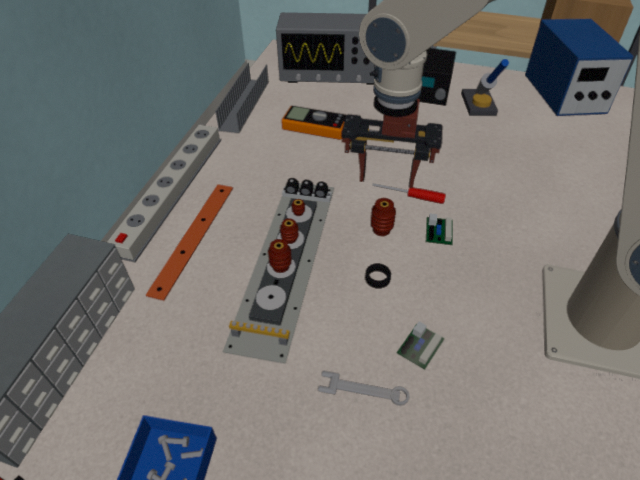

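Three insulators stand upright and centred to about 1 mm, in the right order. ins75 is still at (383,216) with the open gripper above it.

step_arm(
  commands=[
    {"claw": 87.5,"slide": [0,-0.6,20],"turn": 0},
    {"claw": 87.5,"slide": [0,-0.6,40],"turn": 0},
    {"claw": 87.5,"slide": [0,-0.6,60],"turn": 0},
    {"claw": 87.5,"slide": [0,-0.6,80],"turn": 0},
    {"claw": 85,"slide": [0,-0.6,95],"turn": 0},
    {"claw": 80,"slide": [0,-0.6,107],"turn": 0},
    {"claw": 75,"slide": [0,-0.6,113],"turn": 0},
    {"claw": 69,"slide": [0,-0.6,113],"turn": 0},
    {"claw": 63,"slide": [0,-0.6,113],"turn": 0},
    {"claw": 59,"slide": [0,-0.6,113],"turn": 0},
    {"claw": 56,"slide": [0,-0.6,113],"turn": 0},
    {"claw": 53,"slide": [0,-0.6,113],"turn": 0},
    {"claw": 49,"slide": [0,-0.6,113],"turn": 0},
    {"claw": 42,"slide": [0,-0.6,113],"turn": 0},
    {"claw": 42,"slide": [0,-0.6,113],"turn": 0},
    {"claw": 42,"slide": [0,-0.6,113],"turn": 0},
    {"claw": 42,"slide": [0,-0.6,113],"turn": 0},
    {"claw": 42,"slide": [0,-0.6,113],"turn": 0},
  ],
  grip_force=30,
)

```text
time: 26.55
tool_pos: [0.446, -0.1272, 0.2055]
tool_rot: [0.679, 0.734, 0.0, 0.0]
force: [-0.9, 0.7, 6.4]
finger_gap: 0.0517
```

```bash
python3 go.py .6095 .1222 .172
```

```text
slide mm [ 236.   182.3 -129.4] tcp [ 0.446  -0.1272  0.2055] gap 0.0517 t 26.55 y [0.997 0.077 0.001] j6 -0.38
```

step_arm(
  commands=[
    {"claw": 42,"slide": [0,0,-6],"turn": 0},
    {"claw": 42,"slide": [0,0,-20],"turn": 0},
    {"claw": 42,"slide": [0,0,-42],"turn": 0},
    {"claw": 42,"slide": [0,0,-66],"turn": 0},
    {"claw": 42,"slide": [0,0,-90],"turn": 0},
    {"claw": 42,"slide": [8,6,-112],"turn": 0},
    {"claw": 42,"slide": [22,17,-125],"turn": 0},
    {"claw": 42,"slide": [40,31,-130],"turn": 0},
    {"claw": 42,"slide": [60,46,-130],"turn": 0},
    {"claw": 42,"slide": [80,62,-130],"turn": 0},
    {"claw": 42,"slide": [100,77,-130],"turn": 0},
    {"claw": 42,"slide": [120,93,-130],"turn": 0},
    {"claw": 42,"slide": [140,108,-130],"turn": 0},
    {"claw": 42,"slide": [160,123,-130],"turn": 0},
    {"claw": 42,"slide": [180,139,-130],"turn": 0},
    {"claw": 42,"slide": [200,154,-130],"turn": 0},
    {"claw": 42,"slide": [217,167,-130],"turn": 0},
    {"claw": 42,"slide": [229,177,-130],"turn": 0},
    {"claw": 42,"slide": [236,182,-130],"turn": 0},
    {"claw": 42,"slide": [236,182,-130],"turn": 0},
  ],
)

```text
time: 28.22
tool_pos: [0.6094, 0.1234, 0.3347]
tool_rot: [0.679, 0.734, 0.0, -0.0]
force: [-0.5, 0.7, -3.6]
finger_gap: 0.0517
```

step_arm(
  commands=[
    {"claw": 42,"slide": [0,0,0],"turn": 0},
    {"claw": 42,"slide": [0,0,0],"turn": 0},
  ],
)

```text
time: 28.38
tool_pos: [0.6084, 0.1214, 0.3346]
tool_rot: [0.68, 0.734, -0.001, -0.0]
force: [-0.5, 1.0, -3.0]
finger_gap: 0.0514
```

```bash
python3 go.py .6095 .1222 .0635
```

```text
slide mm [  0.7   1.3 108.1] tcp [0.6084 0.1214 0.3346] gap 0.0514 t 28.3833 y [ 0.997  0.077 -0.001] j6 0.1
```

step_arm(
  commands=[
    {"claw": 42,"slide": [0.3,0.4,15],"turn": 0},
    {"claw": 42,"slide": [0.3,0.4,33],"turn": 0},
    {"claw": 42,"slide": [0.3,0.4,51],"turn": 0},
    {"claw": 42,"slide": [0.3,0.4,69],"turn": 0},
    {"claw": 42,"slide": [0.3,0.4,84],"turn": 0},
    {"claw": 42,"slide": [0.3,0.4,95],"turn": 0},
    {"claw": 42,"slide": [0.3,0.4,101],"turn": 0},
    {"claw": 42,"slide": [0.3,0.4,104],"turn": 0},
    {"claw": 42,"slide": [0.3,0.4,106],"turn": 0},
    {"claw": 42,"slide": [0.3,0.4,107],"turn": 0},
    {"claw": 42,"slide": [0.3,0.4,107.5],"turn": 0},
    {"claw": 42,"slide": [0.3,0.4,107.5],"turn": 0},
    {"claw": 42,"slide": [0.3,0.4,107.5],"turn": 0},
  ],
)

```text
time: 29.47
tool_pos: [0.6097, 0.1226, 0.228]
tool_rot: [0.679, 0.734, 0.0, 0.0]
force: [0.2, -0.3, -3.2]
finger_gap: 0.0513
```

step_arm(
  commands=[
    {"claw": 42,"slide": [0,0,0.4],"turn": 0},
    {"claw": 42,"slide": [0,0,0.8],"turn": 0},
    {"claw": 42,"slide": [0,0,0.8],"turn": 0},
    {"claw": 42,"slide": [0,0,0.8],"turn": 0},
  ],
)

```text
time: 29.8
tool_pos: [0.6095, 0.1226, 0.2266]
tool_rot: [0.679, 0.734, 0.0, 0.0]
force: [-0.2, -0.2, -2.3]
finger_gap: 0.0519
```

Not yet in contact: the reading is −2.3 N, which is just the carried weight. I'll creep lower.

step_arm(
  commands=[
    {"claw": 42,"slide": [0,0,0.4],"turn": 0},
    {"claw": 42,"slide": [0,0,0.8],"turn": 0},
    {"claw": 42,"slide": [0,0,0.8],"turn": 0},
    {"claw": 42,"slide": [0,0,0.8],"turn": 0},
  ],
)

```text
time: 30.13
tool_pos: [0.6095, 0.1226, 0.2266]
tool_rot: [0.679, 0.734, 0.0, 0.0]
force: [-2.5, -0.3, 5.5]
finger_gap: 0.0516
```

step_arm(
  commands=[
    {"claw": 42,"slide": [0,0,-0.3],"turn": 0},
    {"claw": 53,"slide": [0,0,-0.3],"turn": 0},
    {"claw": 56,"slide": [0,0,-0.3],"turn": 0},
    {"claw": 61,"slide": [0,0,-0.3],"turn": 0},
    {"claw": 67,"slide": [0,0,-0.3],"turn": 0},
    {"claw": 75,"slide": [0,0,-0.3],"turn": 0},
    {"claw": 83,"slide": [0,0,-0.3],"turn": 0},
    {"claw": 87.5,"slide": [0,0,-0.3],"turn": 0},
    {"claw": 87.5,"slide": [0,0,-0.3],"turn": 0},
    {"claw": 87.5,"slide": [0,0,-0.3],"turn": 0},
    {"claw": 87.5,"slide": [0,0,-5],"turn": 0},
    {"claw": 87.5,"slide": [0,0,-18],"turn": 0},
    {"claw": 87.5,"slide": [0,0,-40],"turn": 0},
    {"claw": 87.5,"slide": [0,0,-70],"turn": 0},
    {"claw": 87.5,"slide": [0,0,-100],"turn": 0},
    {"claw": 87.5,"slide": [0,0,-125],"turn": 0},
    {"claw": 87.5,"slide": [0,0,-125],"turn": 0},
  ],
)

```text
time: 31.55
tool_pos: [0.6111, 0.1228, 0.3577]
tool_rot: [0.679, 0.734, 0.004, 0.003]
force: [1.0, 0.2, 0.1]
finger_gap: 0.0874
```

step_arm(
  commands=[
    {"claw": 87.5,"slide": [-15,-15,0],"turn": 0},
    {"claw": 87.5,"slide": [-40,-35,0],"turn": 0},
    {"claw": 87.5,"slide": [-70,-55,0],"turn": 0},
    {"claw": 87.5,"slide": [-100,-75,0],"turn": 0},
    {"claw": 87.5,"slide": [-130,-95,0],"turn": 0},
    {"claw": 87.5,"slide": [-160,-115,0],"turn": 0},
    {"claw": 87.5,"slide": [-190,-135,0],"turn": 0},
    {"claw": 87.5,"slide": [-220,-150,0],"turn": 0},
    {"claw": 87.5,"slide": [-250,-165,0],"turn": 0},
    {"claw": 87.5,"slide": [-280,-180,0],"turn": 0},
    {"claw": 87.5,"slide": [-310,-190,0],"turn": 0},
    {"claw": 87.5,"slide": [-340,-195,0],"turn": 0},
    {"claw": 87.5,"slide": [-360,-195,0],"turn": 0},
    {"claw": 87.5,"slide": [-360,-195,0],"turn": 0},
    {"claw": 87.5,"slide": [-360,-195,0],"turn": 0},
    {"claw": 87.5,"slide": [-360,-195,0],"turn": 0},
  ],
)

```text
time: 32.88
tool_pos: [0.4425, -0.2508, 0.3507]
tool_rot: [0.679, 0.734, 0.0, -0.0]
force: [0.1, 0.5, -0.6]
finger_gap: 0.0869
```

```bash
for h in 30 45 60 75; do echo $h; python3 chk.py $h; done; python3 - <<'E'
from m import *
a=optics.get_image("top")["color"][150:270,190:440];b=optics.get_image("side")["color"][160:360,190:420]
cv2.imwrite("pics/end.png",np.hstack([cv2.resize(a,(400,192)),np.zeros((192,0,3),np.uint8)]) if 0 else np.vstack([cv2.resize(a,(500,240)),cv2.resize(b,(500,435))[40:400]]))
E
python3 go.py .45 -.2 .2
```

```text
30
top (372, 207) (array([372.5, 206.2]), np.int32(35), array([ 0.6, -1.5]), 'mm off mean seat')
side (298, 202) (array([297.8, 202. ]), np.int32(35), array([ 1.3, -0.1]), 'mm off mean seat')
45
top (333, 209) (array([332.4, 208.8]), np.int32(40), array([-0.3,  0.2]), 'mm off mean seat')
side (289, 223) (array([288.4, 222.9]), np.int32(44), array([1. , 1.1]), 'mm off mean seat')
60
top (293, 211) (array([293.3, 210.8]), np.int32(40), array([ 0.1, -0.9]), 'mm off mean seat')
side (279, 245) (array([278.3, 245.2]), np.int32(49), array([ 1. , -0.1]), 'mm off mean seat')
75
top (252, 213) (array([252.1, 213.2]), np.int32(46), array([-0.2,  0.4]), 'mm off mean seat')
side (267, 271) (array([266.9, 271.3]), np.int32(57), array([0.3, 0.9]), 'mm off mean seat')
slide mm [ 50.4  11.1 -12.2] tcp [ 0.4428 -0.2512  0.3508] gap 0.0876 t 33.3833 y [ 0.997  0.077 -0.   ] j6 -0.62
```

View pics/end.png

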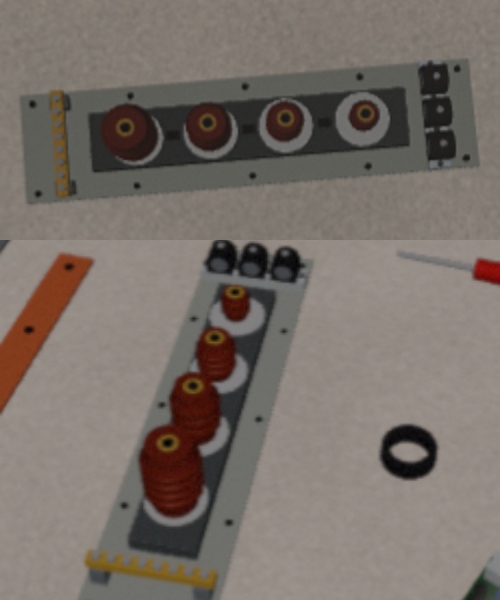

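All four stand upright and centred in both views, rising from the clamp saddles to the earth bar. The gripper is clear, so I'll hand in.

```bash
python3 -c "
from workcell import ticket
print(ticket.sign_off())"
```

```text
the job is handed in; nothing more can be done
None
```

I set the four insulators upright on the rail seats in order 30, 45, 60, 75 mm from the cable clamp bar. I lowered each one until the force reading showed light contact, then released it and moved the arm clear. I handed the job in at about 33 s; no verdict is reported.

In the last checks from both cameras, every insulator top was within about 1.6 mm of its seat centre, against the allowed 11 mm. The two views differed by up to 1.5 mm, within the 2 mm calibration. All four looked upright and at rest, and no check failed.

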